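Fit the stop sleeve and set the length stop

TASK

Find the one sleeve whose bore fits the length stop's pin snugly and put it on the pin, fully down, before pulling the arm out; leave the other two sleeves where they are. Then squeeze the lock button into the handle to free the telescoping arm, pull the arm out until its pointer stands on the scale's 100 mm mark (the third and last of the long lines, counting outward), and finish while holding it there with the button still squeezed in.

Things in the scene. Friction and masses are not known exactly. Their poses are not given: they have to be found in the camera images.
- stop_bed: length stop, bolted down: grey plate 120 (x) x 400 (y) x 10 mm; 40 mm square tube on it over y -190 to -30, top at 66. Origin: centre of the plate's underside. y = the way the arm extends, x = the side with button, low pin rack (x 28-37, top 28 mm) and white scale strip (x 40-58, top 26 mm; lines every 10 mm, 0 to 120, long ones at 0, 50, 100)
- pointer (a point): tip of the arm's steel pointer, 3 mm wide, which moves with the arm over the scale, 30 mm above the bench; axes as stop_bed
- long_mark_100 (a point): middle of the third long line of the scale, the 100 mm mark, fixed on the bed, 26 mm above the bench; axes as stop_bed. The arm is set when the pointer has the same position along stop_bed's y
- pin_foot (a point): foot of the arm's upright steel pin, on a level platform 46 (x) x 72 (y) mm whose top is 40 mm above the bench. The pin is 17 mm thick, 36 mm high, its last 6 mm tapered. It moves with the arm, 65 mm farther out along y than the handle; axes as stop_bed
- stop_arm: the telescoping arm. Origin in its black handle (40 mm long along y, top 84 mm above the bench), 66 mm up at the middle of the grip: plain side 20 mm off toward -x, button face 26 mm off toward +x (39 mm over both when squeezed). Grip from above across x at origin height. Axes as stop_bed. Slides along y: 0 to 120 mm out (end stop), starts locked 5 to 35 mm out
- lock_button (a joint): travel of the lock button, m: 0 out (its pawl sits in a rack of pins 8 mm apart and locks the arm), 0.007 fully in; squeezed toward -x into the handle. Spring 11 N at the start, 14 N fully in. Above 0.0045 the arm slides freely against a return spring of 2.5 to 3.5 N; let out, it catches in the nearest gap. Grey face 28 x 28 mm on the handle's +x side, centred at stop_arm's origin
- sleeve_a: loose plain steel sleeve (ring standing on end), 42 mm outside diameter, 30 mm high, about 150 g, bore 13 mm: too small for the pin. Origin at the centre of its underside, z up along the bore. Lies on the bench to the robot's right in a loose row of three, order random, centres at least 75 mm apart
- sleeve_b: loose plain steel sleeve (ring standing on end), 42 mm outside diameter, 30 mm high, about 150 g, bore 20 mm: fits the 17 mm pin snugly, the right one. Origin at the centre of its underside, z up along the bore. Lies on the bench to the robot's right in a loose row of three, order random, centres at least 75 mm apart
- sleeve_c: loose plain steel sleeve (ring standing on end), 42 mm outside diameter, 30 mm high, about 150 g, bore 28 mm: far too wide for the pin. Origin at the centre of its underside, z up along the bore. Lies on the bench to the robot's right in a loose row of three, order random, centres at least 75 mm apart

How it is judged:
By the outcome, as a careful person would: the job done as asked, in the order asked, and still so for the second after the job is handed in, while the arm keeps its last pose, push and grip.
It also fails if it takes over 48 s, if anything falls off the work surface, if the arm or the gripper's body presses on something with over 40 N, if the wrist force passes 120 N, or if a joint passes its speed limit or range.

ROBOT

A 6-joint arm with a two-finger parallel gripper is mounted at the origin on the work surface. World frame = base frame: x ahead of the robot, y to its left, z up, the work surface at z = 0. Lengths are in m, angles in rad, forces in N, time in s.
With the tool pointing down it reaches from about 0.3 to 0.95 m from the base axis. Payload 3.1 kg.
Tool frame: the origin (TCP) lies on the centre line of the jaws, within the pads' length; the fingertips stand 22 mm ahead of it and the grasp point (between the pads) lies 3 mm ahead of it (ctrl.tcp_to_tips is the distance from the TCP to the fingertips, in m); y points along the fingers, x is the direction in which the jaws open and shut, and the axes are right-handed (so a half turn about y gives the same grasp; the last joint's range is limited). The gripper opens to 85 mm and grips with 20 to 120 N. Pads are 22 mm wide; open, the fingers measure 114 mm over their backs; the gripper's body (76 mm by 85 mm) begins 54 mm behind the grasp point. The pads swing forward as they close: fully open they stand 13 mm farther back than shut.
Start: joints at [1.128, 0.308, 1.634, -0, 1.2, -0.07], TCP at [0.228, 0.582, 0.253] pointing down, gripper open.
Joint ranges: [-3.06, 3.06], [-0.79, 1.96], [0.05, 2.63], [-1.19, 4.34], [0.05, 2.64], [-2.94, 2.94]. Speed limits (rad/s): [2.79, 2.79, 3.14, 3.14, 3.14, 3.14].

INTERFACE

Orientations are given as a unit quaternion [x, y, z, w].
In Python, from cell import ctrl gives the robot as it stands.
- The arm moves only by the tool step_arm, never from a script. Its argument "motion" is a list of rows, each an object of numbers: "x", "y", "z": the shift along the tool's x, y, z in cm; "rx", "ry", "rz": the turn, a rotation vector about the tool's x, y, z in rad; "gripper": the gripper's target within -1 to 1 (shut at 1, half-way at 0, fully open at -1). A call has 1 to 10 rows; each row is the pose to reach, as a shift and turn from the pose measured when the call began, along the tool's axes at that moment; what a row does not reach only later rows make up. A row lasts 1/12 s, in which the tool goes at most 41.7 mm and 7.16 degrees, less where a joint would pass 70% of its speed; a pose out of reach is approached as far as the arm can. A call with a gripper value outside its range is refused whole. The fingers move at their own pace and stop on an object; "squeeze" is the grip in N (left out, the last holds). Time passes only in rows, so rows that repeat a pose let the fingers close. It gives the time, the measured TCP pose, the force and the opening at its end, in the units of the state.
- ctrl.observe(): the state, without advancing time (a new reading comes with each control period).
- ctrl.camera(name): name is "scene" or "top" or "wrist"; returns the picture (420x560x3 uint8, blue, green, red); there is no depth.
- ctrl.get_calibration(name): a dict with "fov_y" (degrees; the focal length in pixels is half the picture's height over the tangent of half this angle, whatever the lens; pixels are square), "cx", "cy" (the principal point, pixels), "extrinsics" (4x4, takes a point from world to camera coordinates); the wrist camera has in their place "hand_eye" (4x4, takes a point from camera to tool coordinates, whose origin is the TCP and whose axes are the tool frame's). Camera axes: x right, y up, looking along -z (the intrinsics and any distortion apply to the point x, -y, -z); pixel columns grow to the right and rows downward; lengths in m; the calibration is good to about 2 mm. The wrist camera is an equidistant fisheye: a pixel r from the principal point sees the ray r / f radians off the axis. A picture is of the moment at which its call begins: read the wrist's pose just before it. get_calibration takes no time and is no camera call.
- ctrl.job_done(): hands the job in, once; it reports no verdict.
The state is a dict: "t": time; "q": joint angles; "qd": joint speeds; "effort": joint torques, N m; "tcp_pos": TCP position; "eef_rot": TCP orientation; "wrist_force": force on the tool from outside, world axes, zero at the start; "wrist_torque": the same for the moment, N m; "grip_width": finger opening in m.
Only numpy, scipy, OpenCV 4.12 (cv2) and the standard library are available. Lean on these libraries where they do the work, as an engineer would, in place of code of your own. Each camera call takes 0.05 s, during which the arm holds its last target. There are 200 camera calls.

## Working session

There is one attempt and no reset: what is moved stays moved. The work goes in short steps, Python scripts to look and compute and a tool call to move; the robot and the scene stay as the last step left them, time stands still between calls to the robot, and variables do not carry over. Pictures are saved under pics/ and viewed, about 8 in all and at most 12, crops included, and the job is handed in when it is done.

Besides the shell and the picture viewer there is one more tool, called after ">>>" as name(argument=value, ...) on one line, values as JSON. step_arm: Moves the arm, as the interface text tells. Its arguments: {"type":"object","properties":{"motion":{"type":"array","items":{"type":"object","properties":{"x":{"type":"number"},"y":{"type":"number"},"z":{"type":"number"},"rx":{"type":"number"},"ry":{"type":"number"},"rz":{"type":"number"},"gripper":{"type":"number"}}}},"squeeze":{"type":"number"}},"required":["motion"]}

```bash
mkdir -p pics; ls; python3 - <<'E'
from cell import ctrl
import cv2,numpy as np
np.set_printoptions(precision=4,suppress=True)
s=ctrl.observe();print(s)
for n in("scene","top","wrist"):
    c=ctrl.get_calibration(n);print(n,c)
    cv2.imwrite(f"pics/{n}0.png",ctrl.camera(n))
a=cv2.imread("pics/scene0.png");b=cv2.imread("pics/top0.png")
E
```

```text
pics
{'t': 0.0, 'q': array([ 1.1283,  0.309 ,  1.6352,  0.    ,  1.1997, -0.0697]), 'qd': array([ 0.0003, -0.0007, -0.0009, -0.0015, -0.0017, -0.0005]), 'effort': array([  0.0017, -41.5253, -27.6666,  -0.0001,   0.0102,   0.    ]), 'tcp_pos': array([0.2273, 0.5814, 0.252 ]), 'eef_rot': array([ 0.5844,  0.398 , -0.3994, -0.5836]), 'wrist_force': array([-0.072 , -0.2478, -0.0687]), 'wrist_torque': array([0.0377, 0.0131, 0.0191]), 'grip_width': 0.08569096142653322}
scene {'fov_y': 46.4120130126293, 'cx': 271.27732499612415, 'cy': 210.74086788448844, 'extrinsics': array([[ 0.6194,  0.7849,  0.0144, -0.3072],
       [-0.684 ,  0.5306,  0.5006,  0.3667],
       [ 0.3853, -0.3199,  0.8655, -1.4059],
       [ 0.    ,  0.    ,  0.    ,  1.    ]])}
top {'fov_y': 54.873517288906356, 'cx': 275.7670641667521, 'cy': 213.98892221864875, 'extrinsics': array([[-0.0112, -0.9998,  0.018 , -0.0296],
       [ 0.99  , -0.0085,  0.141 , -0.5287],
       [-0.1408,  0.0194,  0.9898, -0.731 ],
       [ 0.    ,  0.    ,  0.    ,  1.    ]])}
wrist {'fov_y': 65.70646984690485, 'cx': 281.7475516550044, 'cy': 212.924668353133, 'hand_eye': array([[ 1.    ,  0.0002, -0.0002, -0.0008],
       [-0.0003,  0.2633, -0.9647, -0.1196],
       [-0.0001,  0.9647,  0.2633,  0.0672],
       [ 0.    ,  0.    ,  0.    ,  1.    ]])}
```

View pics/scene0.png

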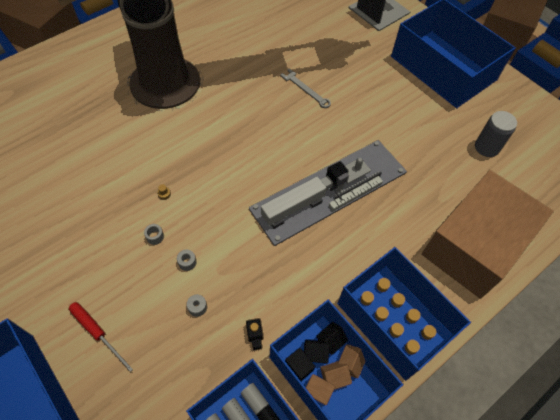

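View pics/top0.png

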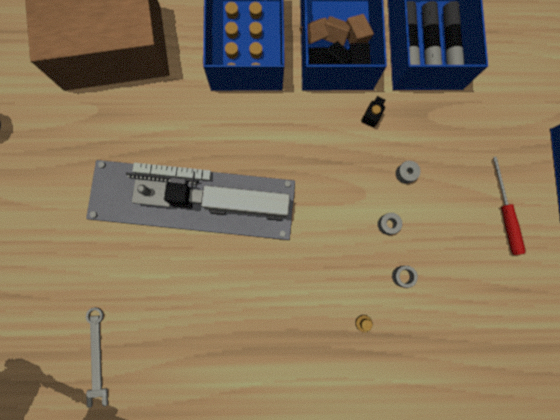

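```bash
cat > h.py <<'E'
import numpy as np,cv2
from cell import ctrl
from scipy.spatial.transform import Rotation as R
np.set_printoptions(precision=4,suppress=True)
def cal(n,s=None):
    c=ctrl.get_calibration(n);f=210/np.tan(np.radians(c["fov_y"])/2)
    if n=="wrist":
        s=s or ctrl.observe();T=np.eye(4);T[:3,:3]=R.from_quat(s["eef_rot"]).as_matrix();T[:3,3]=s["tcp_pos"]
        M=T@c["hand_eye"]
    else: M=np.linalg.inv(c["extrinsics"])
    return dict(n=n,f=f,cx=c["cx"],cy=c["cy"],M=M)
def ray(k,p):
    d=np.array([(p[0]-k["cx"])/k["f"],(p[1]-k["cy"])/k["f"]])
    if k["n"]=="wrist":
        r=np.hypot(*d)+1e-12;v=np.array([d[0]/r*np.sin(r),-d[1]/r*np.sin(r),-np.cos(r)])
    else: v=np.array([d[0],-d[1],-1.])
    v=k["M"][:3,:3]@v
    return k["M"][:3,3],v/np.linalg.norm(v)
def onz(k,p,z):
    o,v=ray(k,p);return o+v*(z-o[2])/v[2]
def proj(k,X):
    c=np.linalg.inv(k["M"])@np.r_[X,1];x,y,z=c[0],-c[1],-c[2]
    if k["n"]=="wrist":
        r=np.hypot(x,y)+1e-12;t=np.arctan2(r,z);return np.array([k["cx"]+k["f"]*t*x/r,k["cy"]+k["f"]*t*y/r])
    return np.array([k["cx"]+k["f"]*x/z,k["cy"]+k["f"]*y/z])
def tri(rays):
    A=sum(np.eye(3)-np.outer(v,v) for o,v in rays);b=sum((np.eye(3)-np.outer(v,v))@o for o,v in rays)
    X=np.linalg.solve(A,b);return X,max(np.linalg.norm(np.cross(X-o,v)) for o,v in rays)
def shot(name):
    s=ctrl.observe();k=cal("wrist",s);im=ctrl.camera("wrist");cv2.imwrite(f"pics/{name}.png",im)
    np.save(f"pics/{name}.npy",k,allow_pickle=True);return s,k,im
def load(name): return np.load(f"pics/{name}.npy",allow_pickle=True).item()
def totool(s,P):
    return R.from_quat(s["eef_rot"]).as_matrix().T@(np.asarray(P)-s["tcp_pos"])*100
E
python3 - <<'E'
from h import *
t=cal("top");c=cal("scene")
s=ctrl.observe();print(R.from_quat(s["eef_rot"]).as_matrix())
for a,b in(((408,171),(196,305)),((391,224),(186,260)),((405,276),(153,234))): print(onz(t,a,.03),tri([ray(t,a),ray(c,b)]))
for a in((97,160),(296,178),(292,240),(88,220)): print(onz(t,a,.01))
# pin top, handle
print(tri([ray(t,(143,186)),ray(c,(359,158))]), onz(t,(177,191),.084))
E
```

```text
[[ 0.3642 -0.0008 -0.9313]
 [ 0.9313 -0.0016  0.3642]
 [-0.0018 -1.      0.0001]]
[ 0.6124 -0.2953  0.03  ] (array([ 0.6147, -0.2999,  0.0189]), np.float64(0.000801938153889927))
[ 0.5081 -0.2564  0.03  ] (array([ 0.5103, -0.2596,  0.0165]), np.float64(0.0010735623280487448))
[ 0.409  -0.2779  0.03  ] (array([ 0.4086, -0.2827,  0.0166]), np.float64(0.00039016379951231655))
[0.644  0.3195 0.01  ]
[ 0.6045 -0.0766  0.01  ]
[ 0.4807 -0.0665  0.01  ]
[0.5236 0.3308 0.01  ]
(array([0.5741, 0.2032, 0.0881]), np.float64(0.0010334740658682884)) [0.5649 0.1426 0.084 ]
```

View pics/wrist0.png

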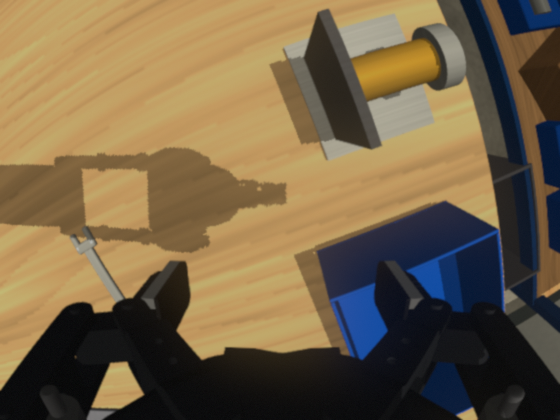

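```bash
python3 - <<'E'
from h import *
s=ctrl.observe();print(totool(s,[.57,.19,.22]))
E
```

```text
[-23.9778   3.2686 -46.1662]
```

>>> step_arm(motion=[{"x": -24,"y": 3,"z": -46,"ry": 1.297},{"x": -24,"y": 3,"z": -46,"ry": 1.297},{"x": -24,"y": 3,"z": -46,"ry": 1.297},{"x": -24,"y": 3,"z": -46,"ry": 1.297},{"x": -24,"y": 3,"z": -46,"ry": 1.297},{"x": -24,"y": 3,"z": -46,"ry": 1.297},{"x": -24,"y": 3,"z": -46,"ry": 1.297},{"x": -24,"y": 3,"z": -46,"ry": 1.297},{"x": -24,"y": 3,"z": -46,"ry": 1.297},{"x": -24,"y": 3,"z": -46,"ry": 1.297}])

```text
invalid input
```

```bash
python3 - <<'E'
from h import *
s=ctrl.observe();print(s["t"],s["tcp_pos"],totool(s,[.57,.19,.22]));m=R.from_quat(s["eef_rot"]).as_matrix();print(m,R.from_matrix(m.T@np.array([[.995,0,.0995],[-.0995,0,.995],[0,-1,0]])).as_rotvec())
E
```

```text
0.15 [0.2274 0.5815 0.2523] [-23.9778   3.2686 -46.1662]
[[ 0.3642 -0.0008 -0.9313]
 [ 0.9313 -0.0016  0.3642]
 [-0.0018 -1.      0.0001]] [ 0.0011  1.2977 -0.0016]
```

>>> step_arm(motion=[{"x": -4,"y": 0,"z": -4,"rx": 0,"ry": 0.125,"rz": 0,"gripper": -1}])

```text
t: 0.23
tcp_pos: [0.2423, 0.5481, 0.2522]
eef_rot: [-0.606, -0.362, 0.362, 0.609]
wrist_force: [1.7, 1.1, 0.4]
grip_width: 0.0854
```

```bash
cat >> h.py <<'E'
def go(P,az=-0.0995):
    s=ctrl.observe();m=R.from_quat(s["eef_rot"]).as_matrix();c,n=np.cos(az),np.sin(az)
    print("t",s["t"],"tcp",s["tcp_pos"],"shift",totool(s,P),"rot",R.from_matrix(m.T@np.array([[c,0,-n],[n,0,c],[0,-1,0]])).as_rotvec(),"F",s["wrist_force"],"w",s["grip_width"])
E
python3 -c "
from h import *
go([.57,.19,.22])"
```

```text
t 0.2333 tcp [0.2423 0.5481 0.2522] shift [-15.9256   3.0513 -45.8667] rot [-0.0039  1.1746  0.0001] F [1.7108 1.1421 0.3543] w 0.08536601263942442
```

>>> step_arm(motion=[{"x": -16,"y": 3,"z": -46,"rx": 0,"ry": 1.175,"rz": 0,"gripper": -1},{"x": -16,"y": 3,"z": -46,"rx": 0,"ry": 1.175,"rz": 0,"gripper": -1},{"x": -16,"y": 3,"z": -46,"rx": 0,"ry": 1.175,"rz": 0,"gripper": -1},{"x": -16,"y": 3,"z": -46,"rx": 0,"ry": 1.175,"rz": 0,"gripper": -1},{"x": -16,"y": 3,"z": -46,"rx": 0,"ry": 1.175,"rz": 0,"gripper": -1},{"x": -16,"y": 3,"z": -46,"rx": 0,"ry": 1.175,"rz": 0,"gripper": -1},{"x": -16,"y": 3,"z": -46,"rx": 0,"ry": 1.175,"rz": 0,"gripper": -1},{"x": -16,"y": 3,"z": -46,"rx": 0,"ry": 1.175,"rz": 0,"gripper": -1},{"x": -16,"y": 3,"z": -46,"rx": 0,"ry": 1.175,"rz": 0,"gripper": -1},{"x": -16,"y": 3,"z": -46,"rx": 0,"ry": 1.175,"rz": 0,"gripper": -1}])

```text
t: 1.07
tcp_pos: [0.5265, 0.236, 0.2246]
eef_rot: [-0.705, 0.038, -0.036, 0.707]
wrist_force: [0.7, 1.3, -0.9]
grip_width: 0.0854
```

```bash
python3 -c "
from h import *
go([.57,.19,.22])"
```

```text
t 1.0667 tcp [0.5265 0.236  0.2246] shift [ 4.8144  0.4372 -4.124 ] rot [-0.0032 -0.0055 -0.0023] F [ 0.6884  1.3287 -0.8538] w 0.08539824635701491
```

>>> step_arm(motion=[{"x": 2.4,"y": 0.2,"z": -2,"rx": 0,"ry": 0,"rz": 0,"gripper": -1},{"x": 4.8,"y": 0.4,"z": -4,"rx": 0,"ry": -0.005,"rz": 0,"gripper": -1},{"x": 4.8,"y": 0.4,"z": -4,"rx": 0,"ry": -0.005,"rz": 0,"gripper": -1},{"x": 4.8,"y": 0.4,"z": -4,"rx": 0,"ry": -0.005,"rz": 0,"gripper": -1}])

```text
t: 1.4
tcp_pos: [0.5706, 0.1897, 0.2197]
eef_rot: [-0.705, 0.038, -0.035, 0.707]
wrist_force: [-0.5, 0.5, 0.5]
grip_width: 0.0853
```

```bash
python3 -c "
from h import *
go([.57,.19,.22]);shot('bed1')"
```

```text
t 1.4 tcp [0.5706 0.1897 0.2197] shift [-0.0621 -0.0261  0.0215] rot [-0.003  -0.0038 -0.0035] F [-0.5441  0.5169  0.5005] w 0.08529295440968555
```

View pics/bed1.png

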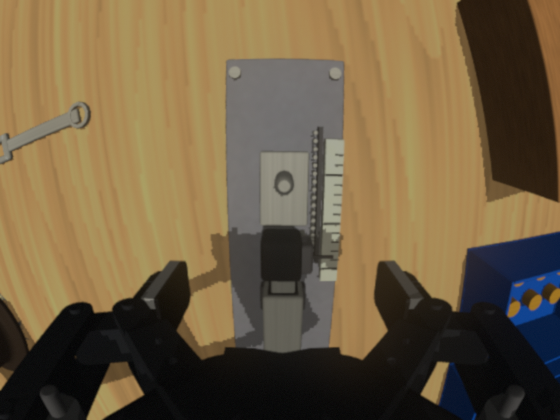

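>>> step_arm(motion=[{"x": -2,"y": 2,"z": -0.5,"rx": 0,"ry": 0,"rz": 0,"gripper": -1},{"x": -4,"y": 4,"z": -1,"rx": 0,"ry": 0,"rz": 0,"gripper": -1},{"x": -4,"y": 4,"z": -1,"rx": 0,"ry": 0,"rz": 0,"gripper": -1},{"x": -4,"y": 4,"z": -1,"rx": 0,"ry": 0,"rz": 0,"gripper": -1}])

```text
t: 1.78
tcp_pos: [0.5253, 0.1858, 0.178]
eef_rot: [-0.705, 0.038, -0.032, 0.707]
wrist_force: [0.2, -0.0, 0.8]
grip_width: 0.0852
```

```bash
python3 -c "
from h import *
s,k,im=shot('bed2')
a=cv2.imread('pics/bed1.png')
p=proj(k,[.574,.203,.076]);print(p,s['t'],s['tcp_pos'])
x=int(p[0])-40;y=int(p[1])-60
a=cv2.resize(a[130:280,245:355],None,fx=3.6,fy=4,interpolation=cv2.INTER_CUBIC)
b=cv2.resize(im[y:y+150,x:x+110],None,fx=3.6,fy=4,interpolation=cv2.INTER_CUBIC);print(x,y)
cv2.imwrite('pics/crop1.png',np.hstack([a,b]))"
```

```text
[350.5453 190.7883] 1.7833 [0.5253 0.1858 0.178 ]
310 130
```

View pics/crop1.png

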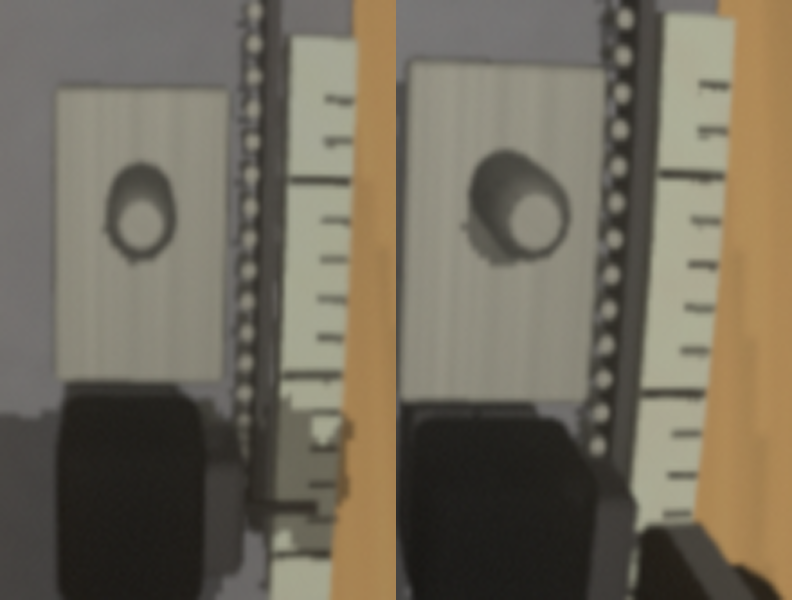

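```bash
python3 -c "
from h import *
a=load('bed1');b=load('bed2');t=cal('top')
print('pin top',tri([ray(a,(284.2,185.75)),ray(b,(348.6,185.3))]),onz(a,(284.2,185.75),.076),onz(b,(348.6,185.3),.076))
m1=onz(a,(333.9,175),.026);m5=onz(a,(331.7,224),.026);m0=onz(a,(328.3,268.3),.026)
print('100',tri([ray(a,(333.9,175)),ray(b,(392.2,173.75))]),m1,onz(b,(392.2,173.75),.026));print('50',tri([ray(a,(331.7,224)),ray(b,(386.7,228.5))]),m5,onz(b,(386.7,228.5),.026));print('0',m0)
u=(m1-m0);print(np.linalg.norm(u),np.linalg.norm(m1-m5),u/np.linalg.norm(u))
p=onz(a,(333.3,256.75),.030);print('ptr',p,(p-m0)@u/np.linalg.norm(u))
# platform corners z=.04: img1 crop
for q in((57,88),(228,88),(56,380),(223,380)): print(onz(a,(245+q[0]/3.6,130+q[1]/4),.04))
for q in((240,65),(330,65)): pass
# handle top corners img1
for q in((70,395),(188,395)): print('h',onz(a,(245+q[0]/3.6,130+q[1]/4),.084))
go([.509,-.258,.17])
"
```

```text
pin top (array([0.5731, 0.2069, 0.0743]), np.float64(0.00015070859517164165)) [0.5732 0.2073 0.076 ] [0.5728 0.207  0.076 ]
100 (array([0.6221, 0.204 , 0.0252]), np.float64(4.236835269491406e-05)) [0.622  0.2042 0.026 ] [0.6218 0.2041 0.026 ]
50 (array([0.617, 0.153, 0.022]), np.float64(3.5679231258253095e-05)) [0.6165 0.1543 0.026 ] [0.6157 0.1544 0.026 ]
0 [0.6102 0.1053 0.026 ]
0.09956568151648744 0.050148356425314386 [0.1187 0.9929 0.    ]
ptr [0.6157 0.1198 0.03  ] 0.015084620308994167
[0.5545 0.2345 0.04  ]
[0.598  0.2301 0.04  ]
[0.546  0.1649 0.04  ]
[0.5906 0.1603 0.04  ]
h [0.5534 0.1746 0.084 ]
h [0.5803 0.1719 0.084 ]
t 1.8333 tcp [0.5278 0.1862 0.1798] shift [  2.5518   0.8243 -44.3889] rot [-0.0033 -0.0002 -0.0043] F [ 1.2564 -0.0717  1.0858] w 0.0856419542577948
```

>>> step_arm(motion=[{"x": 2.5,"y": 0.5,"z": -44.4,"rx": 0,"ry": 0,"rz": 0,"gripper": -1},{"x": 2.5,"y": 0.5,"z": -44.4,"rx": 0,"ry": 0,"rz": 0,"gripper": -1},{"x": 2.5,"y": 0.5,"z": -44.4,"rx": 0,"ry": 0,"rz": 0,"gripper": -1},{"x": 2.5,"y": 0.5,"z": -44.4,"rx": 0,"ry": 0,"rz": 0,"gripper": -1},{"x": 2.5,"y": 0.5,"z": -44.4,"rx": 0,"ry": 0,"rz": 0,"gripper": -1},{"x": 2.5,"y": 0.5,"z": -44.4,"rx": 0,"ry": 0,"rz": 0,"gripper": -1},{"x": 2.5,"y": 0.5,"z": -44.4,"rx": 0,"ry": 0,"rz": 0,"gripper": -1},{"x": 2.5,"y": 0.5,"z": -44.4,"rx": 0,"ry": 0,"rz": 0,"gripper": -1},{"x": 2.5,"y": 0.5,"z": -44.4,"rx": 0,"ry": 0,"rz": 0,"gripper": -1},{"x": 2.5,"y": 0.5,"z": -44.4,"rx": 0,"ry": 0,"rz": 0,"gripper": -1}])

```text
t: 2.67
tcp_pos: [0.5117, -0.2337, 0.1759]
eef_rot: [-0.706, 0.035, -0.035, 0.707]
wrist_force: [1.4, 0.1, 0.2]
grip_width: 0.0856
```

>>> step_arm(motion=[{"x": 0,"y": 0,"z": -4,"rx": 0,"ry": 0,"rz": 0,"gripper": -1},{"x": 0,"y": 0,"z": -6,"rx": 0,"ry": 0,"rz": 0,"gripper": -1},{"x": 0,"y": 0,"z": -6,"rx": 0,"ry": 0,"rz": 0,"gripper": -1},{"x": 0,"y": 0,"z": -6,"rx": 0,"ry": 0,"rz": 0,"gripper": -1}])

```text
t: 3.0
tcp_pos: [0.5072, -0.2951, 0.1774]
eef_rot: [-0.706, 0.034, -0.037, 0.706]
wrist_force: [-0.1, 0.7, -0.1]
grip_width: 0.0855
```

```bash
python3 -c "
from h import *
go([.509,-.258,.17],-.108);shot('sl1')"
```

```text
t 3.0 tcp [ 0.5072 -0.2951  0.1774] shift [-0.2016  0.7367  3.7108] rot [-0.0004  0.0069  0.0037] F [-0.1236  0.6704 -0.1091] w 0.08546991055054266
```

View pics/sl1.png

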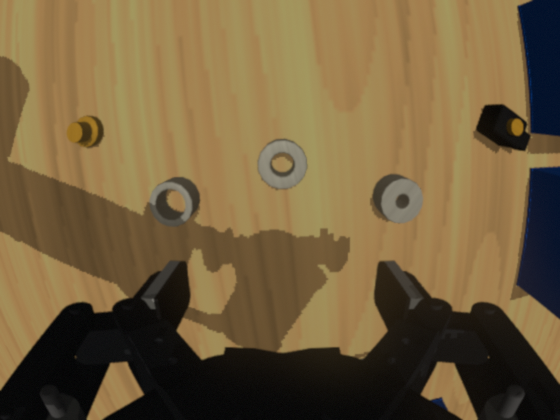

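```bash
cat >> h.py <<'E'
def ring(im,g,w=40):
    x0,y0=int(g[0])-w,int(g[1])-w;c=im[y0:y0+2*w,x0:x0+2*w];h=cv2.cvtColor(c,cv2.COLOR_BGR2HSV)
    m=((h[...,1]<70)&(h[...,2]>110)).astype(np.uint8)*255;m=cv2.morphologyEx(m,cv2.MORPH_OPEN,np.ones((3,3),np.uint8))
    cs,_=cv2.findContours(m,cv2.RETR_EXTERNAL,cv2.CHAIN_APPROX_NONE);q=max(cs,key=cv2.contourArea)
    e=cv2.fitEllipse(q);return np.array(e[0])+[x0,y0],e[1]
E
python3 -c "
from h import *
im=cv2.imread('pics/sl1.png');k=load('sl1')
for g in((282,164),(175,203),(401,200)):
    p,d=ring(im,g);print(p,d,onz(k,p,.03))
go([.509,-.258,.11],-.108)"
```

```text
[282.0139 163.9456] (47.3886833190918, 48.122100830078125) [ 0.5108 -0.2603  0.03  ]
[170.7408 202.4858] (35.43817138671875, 40.63368225097656) [ 0.4104 -0.2825  0.03  ]
[401.6771 200.4884] (39.09993362426758, 44.0106201171875) [ 0.6129 -0.3013  0.03  ]
t 3.05 tcp [ 0.5069 -0.2936  0.1768] shift [-0.1604  6.6883  3.5582] rot [-0.0013  0.0085  0.0024] F [-0.0719 -0.2397 -0.0012] w 0.08554695946013785
```

>>> step_arm(motion=[{"x": 0,"y": 3.8,"z": 1.7,"rx": 0,"ry": 0.008,"rz": 0,"gripper": -1},{"x": 0,"y": 7.6,"z": 3.4,"rx": 0,"ry": 0.008,"rz": 0,"gripper": -1},{"x": 0,"y": 7.6,"z": 3.4,"rx": 0,"ry": 0.008,"rz": 0,"gripper": -1},{"x": 0,"y": 7.6,"z": 3.4,"rx": 0,"ry": 0.008,"rz": 0,"gripper": -1},{"x": 0,"y": 7.6,"z": 3.4,"rx": 0,"ry": 0.008,"rz": 0,"gripper": -1}])

```text
t: 3.47
tcp_pos: [0.5119, -0.2594, 0.1022]
eef_rot: [0.706, -0.036, 0.039, -0.706]
wrist_force: [0.2, -0.6, 0.6]
grip_width: 0.0851
```

```bash
python3 -c "
from h import *
s,k,im=shot('sl2');k1=load('sl1')
g=proj(k,[.5108,-.2603,.03]);p,d=ring(im,g,55);print(g,p,d,onz(k,p,.03),tri([ray(k1,(282.01,163.95)),ray(k,p)]))
go([.5108,-.2603,.028],-.108)"
```

```text
[280.816  235.6805] [280.9295 230.5807] (49.22214126586914, 60.85541534423828) [ 0.5112 -0.257   0.03  ] (array([ 0.5107, -0.262 ,  0.0146]), np.float64(3.6371666529828815e-05))
t 3.5167 tcp [ 0.5126 -0.2604  0.1032] shift [-0.2331  7.5227 -0.0038] rot [0.0009 0.002  0.0066] F [ 0.0005 -0.0808  0.0815] w 0.08577198929975482
```

```bash
python3 -c "
import cv2
im=cv2.imread('pics/sl2.png');cv2.imwrite('pics/crop2.png',cv2.resize(im[180:290,220:340],None,fx=5,fy=5,interpolation=cv2.INTER_CUBIC))"
```

```text
(no output)
```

View pics/crop2.png

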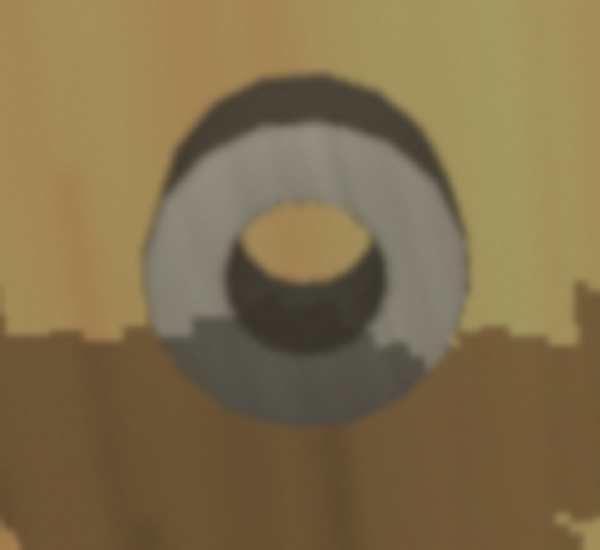

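```bash
python3 -c "
from h import *
k=load('sl2');k1=load('sl1');p=(281.1,234.9)
print(onz(k,p,.03),tri([ray(k1,(282.01,163.95)),ray(k,p)]))
go([.5113,-.260,.028],-.108)"
```

```text
[ 0.511  -0.2598  0.03  ] (array([ 0.5108, -0.2605,  0.0279]), np.float64(0.00011059469893595191))
t 3.5167 tcp [ 0.5126 -0.2604  0.1032] shift [-0.1866  7.5229  0.0313] rot [0.0009 0.002  0.0066] F [ 0.0005 -0.0808  0.0815] w 0.08577198929975482
```

>>> step_arm(motion=[{"x": -0.2,"y": 2.5,"z": 0,"rx": 0,"ry": 0,"rz": 0.006,"gripper": -1},{"x": -0.2,"y": 5,"z": 0,"rx": 0,"ry": 0,"rz": 0.006,"gripper": -1},{"x": -0.2,"y": 6.5,"z": 0,"rx": 0,"ry": 0,"rz": 0.006,"gripper": -1},{"x": -0.2,"y": 7.4,"z": 0,"rx": 0,"ry": 0,"rz": 0.006,"gripper": -1},{"x": -0.2,"y": 7.4,"z": 0,"rx": 0,"ry": 0,"rz": 0.006,"gripper": -1}])

```text
t: 3.93
tcp_pos: [0.5113, -0.2607, 0.0292]
eef_rot: [0.706, -0.037, 0.038, -0.706]
wrist_force: [-0.0, -0.8, -0.1]
grip_width: 0.0852
```

```bash
python3 -c "
from h import *
go([.511,-.260,.028],-.108)"
```

```text
t 3.9333 tcp [ 0.5113 -0.2607  0.0292] shift [-0.0374  0.1175  0.0697] rot [0.001  0.0017 0.0005] F [-0.0052 -0.8127 -0.0686] w 0.0852090196161864
```

>>> step_arm(motion=[{"x": 0,"y": 0.1,"z": 0.06,"rx": 0,"ry": 0,"rz": 0,"gripper": 1},{"x": 0,"y": 0.1,"z": 0.06,"rx": 0,"ry": 0,"rz": 0,"gripper": 1},{"x": 0,"y": 0.1,"z": 0.06,"rx": 0,"ry": 0,"rz": 0,"gripper": 1},{"x": 0,"y": 0.1,"z": 0.06,"rx": 0,"ry": 0,"rz": 0,"gripper": 1},{"x": 0,"y": 0.1,"z": 0.06,"rx": 0,"ry": 0,"rz": 0,"gripper": 1},{"x": 0,"y": 0.1,"z": 0.06,"rx": 0,"ry": 0,"rz": 0,"gripper": 1},{"x": 0,"y": 0.1,"z": 0.06,"rx": 0,"ry": 0,"rz": 0,"gripper": 1},{"x": 0,"y": 0.1,"z": 0.06,"rx": 0,"ry": 0,"rz": 0,"gripper": 1}], squeeze=40)

```text
t: 4.6
tcp_pos: [0.5124, -0.2609, 0.03]
eef_rot: [0.707, -0.037, 0.038, -0.705]
wrist_force: [-1.4, 0.4, 6.3]
grip_width: 0.041
```

```bash
python3 -c "
from h import *
go([.511,-.260,.13],-.108)"
```

```text
t 4.6 tcp [ 0.5124 -0.2609  0.03  ] shift [ -0.1253 -10.0029   0.0521] rot [0.0022 0.0019 0.0028] F [-1.3972  0.3543  6.2903] w 0.04095243205693141
```

>>> step_arm(motion=[{"x": 0,"y": -3,"z": 0,"rx": 0,"ry": 0,"rz": 0,"gripper": 1},{"x": 0,"y": -6.5,"z": 0,"rx": 0,"ry": 0,"rz": 0,"gripper": 1},{"x": 0,"y": -10,"z": 0,"rx": 0,"ry": 0,"rz": 0,"gripper": 1},{"x": 0,"y": -10,"z": 0,"rx": 0,"ry": 0,"rz": 0,"gripper": 1},{"x": 0,"y": -10,"z": 0,"rx": 0,"ry": 0,"rz": 0,"gripper": 1}])

```text
t: 5.02
tcp_pos: [0.5143, -0.2619, 0.1333]
eef_rot: [0.708, -0.034, 0.041, -0.704]
wrist_force: [0.9, 0.5, -2.0]
grip_width: 0.0412
```

```bash
python3 -c "
from h import *
s,k,im=shot('held')
m=R.from_quat(s['eef_rot']).as_matrix()
print(proj(k,s['tcp_pos']))
cv2.imwrite('pics/crop3.png',cv2.resize(im[210:360,180:380],None,fx=4,fy=4,interpolation=cv2.INTER_CUBIC))
go([.573,.19,.15],-.108)"
```

```text
[283.4478 290.4354]
t 5.0667 tcp [ 0.5125 -0.2608  0.131 ] shift [ 1.2515 -2.0368 45.4631] rot [0.003  0.0019 0.0045] F [-0.5103 -0.1101 -2.0521] w 0.04119031094234115
```

View pics/crop3.png

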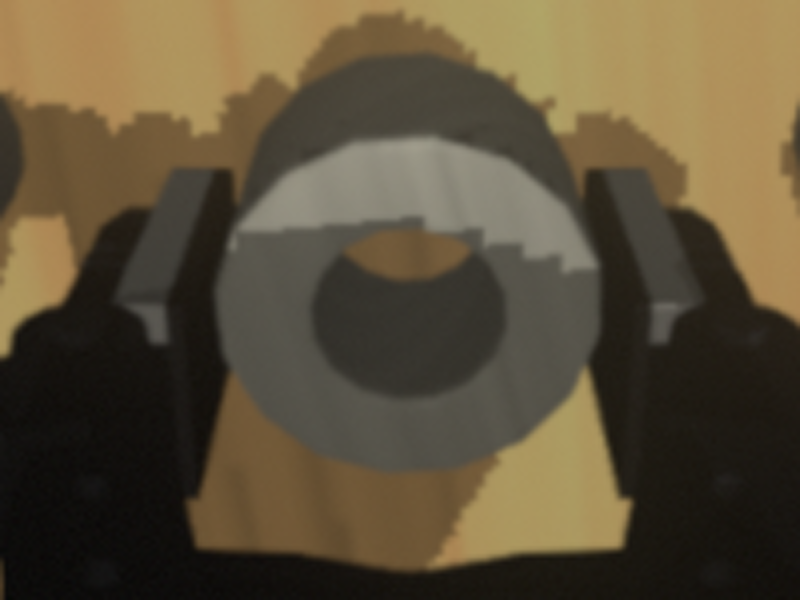

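```bash
python3 -c "
from h import *
k=load('held');c=ctrl.get_calibration('wrist')
k['M']=c['hand_eye']
for p in((282,287.2),(282.1,288.2),(282,286.5)):
  o,v=ray(k,p)
  for y in(0,.003):print(p,y,o+v*(y-o[1])/v[1])
for q in((215,309),(600,309)):
  o,v=ray(k,(180+q[0]/4,210+q[1]/4));print(o+v*(0-o[1])/v[1])
"
```

```text
(282, 287.2) 0 [-0.0006  0.      0.0015]
(282, 287.2) 0.003 [-0.0006  0.003  -0.0001]
(282.1, 288.2) 0 [-0.0006  0.      0.0011]
(282.1, 288.2) 0.003 [-0.0006  0.003  -0.0006]
(282, 286.5) 0 [-0.0006  0.      0.0019]
(282, 286.5) 0.003 [-0.0006  0.003   0.0003]
[-0.0207  0.      0.0013]
[0.0194 0.     0.0013]
```

>>> step_arm(motion=[{"x": 0.2,"y": -2,"z": 4,"rx": 0,"ry": 0,"rz": 0,"gripper": 1},{"x": 0.4,"y": -2,"z": 8,"rx": 0,"ry": 0,"rz": 0,"gripper": 1},{"x": 0.6,"y": -2,"z": 12,"rx": 0,"ry": 0,"rz": 0,"gripper": 1},{"x": 0.7,"y": -2,"z": 16,"rx": 0,"ry": 0,"rz": 0,"gripper": 1},{"x": 0.8,"y": -2,"z": 20,"rx": 0,"ry": 0,"rz": 0,"gripper": 1},{"x": 0.9,"y": -2,"z": 24,"rx": 0,"ry": 0,"rz": 0,"gripper": 1},{"x": 1,"y": -2,"z": 28,"rx": 0,"ry": 0,"rz": 0,"gripper": 1},{"x": 1.1,"y": -2,"z": 32,"rx": 0,"ry": 0,"rz": 0,"gripper": 1},{"x": 1.1,"y": -2,"z": 36,"rx": 0,"ry": 0,"rz": 0,"gripper": 1},{"x": 1.1,"y": -2,"z": 40,"rx": 0,"ry": 0,"rz": 0,"gripper": 1}])

```text
t: 5.9
tcp_pos: [0.5636, 0.1375, 0.1472]
eef_rot: [0.708, -0.038, 0.037, -0.705]
wrist_force: [1.0, 0.4, -1.8]
grip_width: 0.0411
```

```bash
python3 -c "
from h import *
go([.5735,.2058,.14],-.108)"
```

```text
t 5.9 tcp [0.5636 0.1375 0.1472] shift [0.2593 0.6866 6.8998] rot [ 0.0045  0.0021 -0.0001] F [ 0.9604  0.4055 -1.7814] w 0.04113693662406623
```

>>> step_arm(motion=[{"x": 0.1,"y": 0.3,"z": 3.5,"rx": 0.004,"ry": 0,"rz": 0,"gripper": 1},{"x": 0.26,"y": 0.7,"z": 6.9,"rx": 0.004,"ry": 0.002,"rz": 0,"gripper": 1},{"x": 0.26,"y": 0.7,"z": 6.9,"rx": 0.004,"ry": 0.002,"rz": 0,"gripper": 1},{"x": 0.26,"y": 0.7,"z": 6.9,"rx": 0.004,"ry": 0.002,"rz": 0,"gripper": 1},{"x": 0.26,"y": 0.7,"z": 6.9,"rx": 0.004,"ry": 0.002,"rz": 0,"gripper": 1}])

```text
t: 6.32
tcp_pos: [0.5717, 0.2052, 0.1376]
eef_rot: [0.707, -0.039, 0.036, -0.705]
wrist_force: [-0.2, -0.3, -1.9]
grip_width: 0.0408
```

```bash
python3 -c "
from h import *
s,k,im=shot('above')
go([.5735,.2058,.11],-.108);cv2.imwrite('pics/crop4.png',cv2.resize(im[150:350,170:400],None,fx=3,fy=3,interpolation=cv2.INTER_CUBIC))"
```

```text
t 6.3667 tcp [0.5722 0.2046 0.1381] shift [0.1289 2.813  0.1377] rot [ 0.0023 -0.0003 -0.0034] F [ 0.0369  0.7424 -2.3569] w 0.041090883653183474
```

View pics/crop4.png

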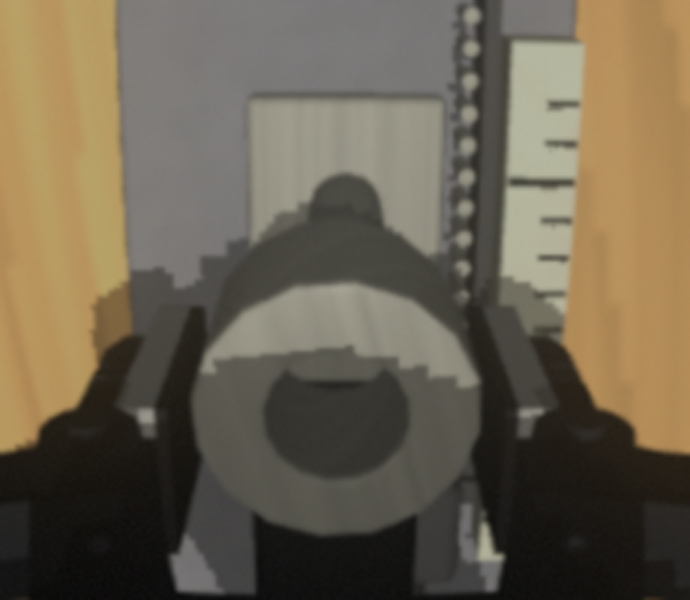

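>>> step_arm(motion=[{"x": 0.16,"y": 1,"z": 0.14,"rx": 0.002,"ry": 0,"rz": -0.003,"gripper": 1},{"x": 0.16,"y": 2,"z": 0.14,"rx": 0.002,"ry": 0,"rz": -0.003,"gripper": 1},{"x": 0.16,"y": 3,"z": 0.14,"rx": 0.002,"ry": 0,"rz": -0.003,"gripper": 1},{"x": 0.16,"y": 3.4,"z": 0.14,"rx": 0.002,"ry": 0,"rz": -0.003,"gripper": 1},{"x": 0.16,"y": 3.8,"z": 0.14,"rx": 0.002,"ry": 0,"rz": -0.003,"gripper": 1},{"x": 0.16,"y": 3.8,"z": 0.14,"rx": 0.002,"ry": 0,"rz": -0.003,"gripper": 1}])

```text
t: 6.87
tcp_pos: [0.5732, 0.2055, 0.0989]
eef_rot: [0.706, -0.039, 0.038, -0.706]
wrist_force: [-0.7, 0.8, -2.2]
grip_width: 0.0412
```

```bash
python3 -c "
from h import *
go([.5735,.2058,.07],-.108);print(ctrl.observe()['wrist_torque'])"
```

```text
t 6.8667 tcp [0.5732 0.2055 0.0989] shift [0.0288 2.8884 0.0394] rot [ 0.0006 -0.0009 -0.0019] F [-0.6881  0.7533 -2.1962] w 0.041172157688666056
[ 0.068  -0.0078  0.0337]
```

>>> step_arm(motion=[{"x": 0.05,"y": 0.6,"z": 0.04,"rx": 0,"ry": 0,"rz": 0,"gripper": 1},{"x": 0.05,"y": 1.2,"z": 0.04,"rx": 0,"ry": 0,"rz": 0,"gripper": 1},{"x": 0.05,"y": 1.8,"z": 0.04,"rx": 0,"ry": 0,"rz": 0,"gripper": 1},{"x": 0.05,"y": 2.2,"z": 0.04,"rx": 0,"ry": 0,"rz": 0,"gripper": 1},{"x": 0.05,"y": 2.2,"z": 0.04,"rx": 0,"ry": 0,"rz": 0,"gripper": 1}])

```text
t: 7.28
tcp_pos: [0.573, 0.2057, 0.0756]
eef_rot: [0.706, -0.04, 0.037, -0.706]
wrist_force: [0.7, 0.8, -2.0]
grip_width: 0.0406
```

```bash
python3 -c "
from h import *
go([.5735,.2058,.07],-.108);print(ctrl.observe()['wrist_torque'])"
```

```text
t 7.2833 tcp [0.573  0.2057 0.0756] shift [0.0473 0.5566 0.0129] rot [ 0.001  -0.0009 -0.0034] F [ 0.7473  0.7887 -1.9817] w 0.04059351349476367
[ 0.0249 -0.0165 -0.0271]
```

Sliding freely. Lower until contact.

>>> step_arm(motion=[{"x": 0.03,"y": 0.2,"z": 0.01,"rx": 0,"ry": 0,"rz": -0.003,"gripper": 1},{"x": 0.03,"y": 0.4,"z": 0.01,"rx": 0,"ry": 0,"rz": -0.003,"gripper": 1},{"x": 0.03,"y": 0.6,"z": 0.01,"rx": 0,"ry": 0,"rz": -0.003,"gripper": 1},{"x": 0.03,"y": 0.6,"z": 0.01,"rx": 0,"ry": 0,"rz": -0.003,"gripper": 1}])

```text
t: 7.62
tcp_pos: [0.5735, 0.2059, 0.0701]
eef_rot: [0.706, -0.039, 0.038, -0.706]
wrist_force: [-0.6, -0.1, 2.1]
grip_width: 0.0412
```

>>> step_arm(motion=[{"x": 0,"y": 0,"z": 0,"rx": 0,"ry": 0,"rz": 0,"gripper": -1},{"x": 0,"y": 0,"z": 0,"rx": 0,"ry": 0,"rz": 0,"gripper": -1},{"x": 0,"y": 0,"z": 0,"rx": 0,"ry": 0,"rz": 0,"gripper": -1},{"x": 0,"y": 0,"z": 0,"rx": 0,"ry": 0,"rz": 0,"gripper": -1},{"x": 0,"y": -3,"z": 0,"rx": 0,"ry": 0,"rz": 0,"gripper": -1},{"x": 0,"y": -6,"z": 0,"rx": 0,"ry": 0,"rz": 0,"gripper": -1},{"x": 0,"y": -9,"z": 0,"rx": 0,"ry": 0,"rz": 0,"gripper": -1},{"x": 0,"y": -10,"z": 0,"rx": 0,"ry": 0,"rz": 0,"gripper": -1},{"x": 0,"y": -10,"z": 0,"rx": 0,"ry": 0,"rz": 0,"gripper": -1}])

```text
t: 8.37
tcp_pos: [0.5764, 0.2068, 0.1742]
eef_rot: [-0.705, 0.036, -0.041, 0.707]
wrist_force: [-0.6, -0.2, 0.1]
grip_width: 0.0854
```

```bash
python3 -c "
from h import *
s,k,im=shot('on')
go([.5666,.141,.12],-.108);cv2.imwrite('pics/crop5.png',cv2.resize(im[130:330,180:380],None,fx=3,fy=3,interpolation=cv2.INTER_CUBIC))"
```

```text
t 8.4167 tcp [0.5746 0.2063 0.1717] shift [-0.1063  5.1659 -6.5801] rot [-0.0004 -0.0009  0.0031] F [-0.523   0.3039 -0.8023] w 0.08547400818567018
```

View pics/crop5.png

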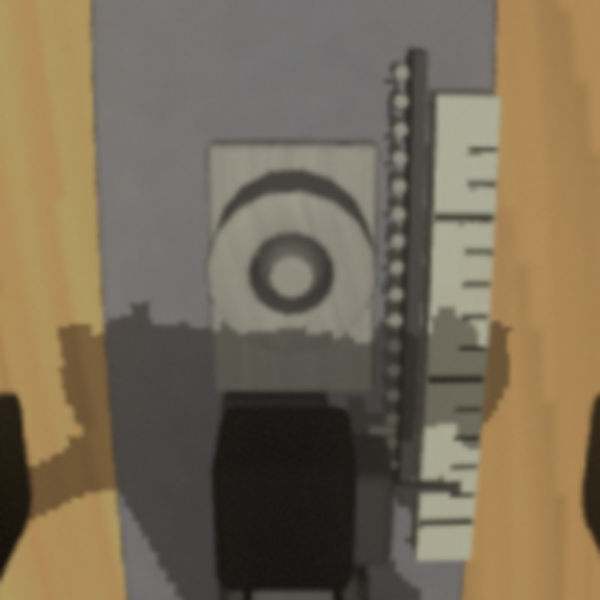

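```bash
python3 -c "
from h import *
k=load('on')
f=lambda q,z:onz(k,(180+q[0]/3,130+q[1]/3),z)
print('handle',f((282.5,497),.084),[f(q,.084) for q in((213,497),(352,497),(282,405),(282,588))])
print('sleeve top',f((292,270),.07),'pin',f((292,275),.076))
m1=f((464,217),.026);m5=f((457,379),.026);m0=f((446,522),.026);p=f((460,487),.03)
u=(m1-m0)/np.linalg.norm(m1-m0);print(u,np.linalg.norm(m1-m0),np.linalg.norm(m1-m5),(m1-p)@u)
go([.5666,.1420,.12],-.108)"
```

```text
handle [0.5648 0.1537 0.084 ] [array([0.5478, 0.1554, 0.084 ]), array([0.5818, 0.1517, 0.084 ]), array([0.5677, 0.1785, 0.084 ]), array([0.5614, 0.1263, 0.084 ])]
sleeve top [0.5732 0.2071 0.07  ] pin [0.5733 0.2076 0.076 ]
[0.111  0.9938 0.    ] 0.0999145694213874 0.049854874843613436 0.08480750719393886
t 8.4167 tcp [0.5746 0.2063 0.1717] shift [-0.1172  5.1659 -6.4807] rot [-0.0004 -0.0009  0.0031] F [-0.523   0.3039 -0.8023] w 0.08547400818567018
```

>>> step_arm(motion=[{"x": -0.1,"y": 0.5,"z": -3.2,"rx": 0,"ry": 0,"rz": 0.003,"gripper": -1},{"x": -0.17,"y": 2,"z": -6.3,"rx": 0,"ry": 0,"rz": 0.003,"gripper": -1},{"x": -0.17,"y": 4,"z": -6.3,"rx": 0,"ry": 0,"rz": 0.003,"gripper": -1},{"x": -0.17,"y": 4,"z": -6.3,"rx": 0,"ry": 0,"rz": 0.003,"gripper": -1},{"x": -0.17,"y": 4,"z": -6.3,"rx": 0,"ry": 0,"rz": 0.003,"gripper": -1}])

```text
t: 8.83
tcp_pos: [0.5635, 0.1432, 0.1284]
eef_rot: [0.706, -0.041, 0.036, -0.706]
wrist_force: [0.6, -0.3, -0.2]
grip_width: 0.0855
```

```bash
python3 -c "
from h import *
go([.5661,.1432,.069],-.108)"
```

```text
t 8.8333 tcp [0.5635 0.1432 0.1284] shift [0.297  5.9383 0.0349] rot [ 0.0012 -0.0017 -0.0067] F [ 0.5918 -0.2842 -0.1634] w 0.08552422750863073
```

>>> step_arm(motion=[{"x": 0.25,"y": 2,"z": 0,"rx": 0,"ry": 0,"rz": -0.004,"gripper": -1},{"x": 0.25,"y": 4,"z": 0,"rx": 0,"ry": 0,"rz": -0.004,"gripper": -1},{"x": 0.25,"y": 5.9,"z": 0,"rx": 0,"ry": 0,"rz": -0.004,"gripper": -1},{"x": 0.25,"y": 5.9,"z": 0,"rx": 0,"ry": 0,"rz": -0.004,"gripper": -1},{"x": 0.25,"y": 5.9,"z": 0,"rx": 0,"ry": 0,"rz": -0.004,"gripper": -1},{"x": 0.25,"y": 5.9,"z": 0,"rx": 0,"ry": 0,"rz": -0.004,"gripper": -1}])

```text
t: 9.33
tcp_pos: [0.5666, 0.1437, 0.0704]
eef_rot: [0.706, -0.039, 0.038, -0.706]
wrist_force: [0.5, 0.3, 0.3]
grip_width: 0.0854
```

```bash
python3 -c "
from h import *
go([.5661,.1432,.069],-.108)"
```

```text
t 9.3333 tcp [0.5666 0.1437 0.0704] shift [-0.0435  0.145  -0.0546] rot [ 0.0007 -0.0009 -0.001 ] F [0.462  0.3142 0.2955] w 0.08543567487777554
```

>>> step_arm(motion=[{"x": -0.04,"y": 0.1,"z": 0,"rx": 0,"ry": 0,"rz": 0,"gripper": 1},{"x": -0.04,"y": 0.1,"z": 0,"rx": 0,"ry": 0,"rz": 0,"gripper": 1},{"x": -0.04,"y": 0.1,"z": 0,"rx": 0,"ry": 0,"rz": 0,"gripper": 1},{"x": -0.04,"y": 0.1,"z": 0,"rx": 0,"ry": 0,"rz": 0,"gripper": 1},{"x": -0.04,"y": 0.1,"z": 0,"rx": 0,"ry": 0,"rz": 0,"gripper": 1},{"x": -0.04,"y": 0.1,"z": 0,"rx": 0,"ry": 0,"rz": 0,"gripper": 1},{"x": -0.04,"y": 0.1,"z": 0,"rx": 0,"ry": 0,"rz": 0,"gripper": 1},{"x": -0.04,"y": 0.1,"z": 0,"rx": 0,"ry": 0,"rz": 0,"gripper": 1}], squeeze=50)

```text
t: 10.0
tcp_pos: [0.5659, 0.1436, 0.0721]
eef_rot: [0.706, -0.039, 0.038, -0.706]
wrist_force: [-7.0, -2.2, 13.3]
grip_width: 0.0382
```

```bash
python3 -c "
from h import *
go([.5661,.1432,.069],-.108)"
```

```text
t 10.0 tcp [0.5659 0.1436 0.0721] shift [ 0.0216  0.3125 -0.0404] rot [ 0.0011 -0.001  -0.002 ] F [-6.9588 -2.2436 13.2655] w 0.038151218680016495
```

>>> step_arm(motion=[{"x": 0,"y": 0,"z": 0.5,"rx": 0,"ry": 0,"rz": 0,"gripper": 1},{"x": 0,"y": 0,"z": 1.3,"rx": 0,"ry": 0,"rz": 0,"gripper": 1},{"x": 0,"y": 0,"z": 2.2,"rx": 0,"ry": 0,"rz": 0,"gripper": 1},{"x": 0,"y": 0,"z": 3.2,"rx": 0,"ry": 0,"rz": 0,"gripper": 1},{"x": 0,"y": 0,"z": 4.2,"rx": 0,"ry": 0,"rz": 0,"gripper": 1},{"x": 0,"y": 0,"z": 5.2,"rx": 0,"ry": 0,"rz": 0,"gripper": 1},{"x": 0,"y": 0,"z": 6.2,"rx": 0,"ry": 0,"rz": 0,"gripper": 1},{"x": 0,"y": 0,"z": 7.2,"rx": 0,"ry": 0,"rz": 0,"gripper": 1},{"x": 0,"y": 0,"z": 7.8,"rx": 0,"ry": 0,"rz": 0,"gripper": 1},{"x": 0,"y": 0,"z": 7.8,"rx": 0,"ry": 0,"rz": 0,"gripper": 1}])

```text
t: 10.83
tcp_pos: [0.5748, 0.2224, 0.0723]
eef_rot: [0.706, -0.039, 0.038, -0.706]
wrist_force: [-1.4, -3.1, 0.6]
grip_width: 0.0383
```

```bash
python3 -c "
from h import *
s,k,im=shot('pull1');t=ctrl.camera('top');cv2.imwrite('pics/top1.png',t)
go(np.array([.5659,.1436,.0721])+.0848*np.array([.110,.994,0]),-.108)
q=proj(k,[.622,.204,.026]);print(q)
x,y=int(q[0])-60,int(q[1])-50
a=cv2.resize(im[y:y+100,x:x+100],None,fx=5,fy=5,interpolation=cv2.INTER_CUBIC)
kt=cal('top');q=proj(kt,[.622,.204,.026]);X,Y=int(q[0])-40,int(q[1])-25;print(x,y,X,Y,q)
b=cv2.resize(t[Y:Y+100,X:X+58],None,fx=5,fy=5,interpolation=cv2.INTER_CUBIC)
cv2.imwrite('pics/crop6.png',np.hstack([a,b]))"
```

```text
t 10.9333 tcp [0.5746 0.2213 0.0722] shift [-0.0133  0.0108  0.6567] rot [ 0.0011 -0.0005 -0.0014] F [-0.9344 -2.3552  0.3164] w 0.03825244733662814
[368.0605 269.9491]
308 219 112 143 [152.7074 168.3464]
```

View pics/crop6.png

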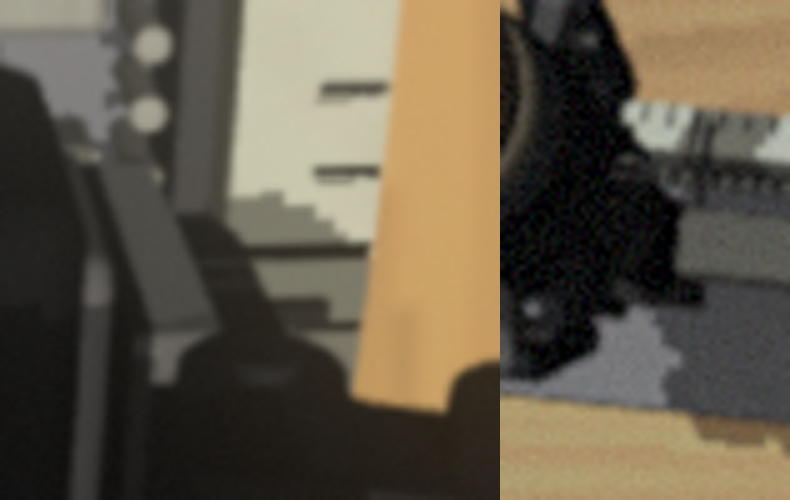

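```bash
python3 -c "
from h import *
k=load('pull1');f=lambda q,z:onz(k,(308+q[0]/5,219+q[1]/5),z)
u=np.array([.110,.994,0])
m=f((310,249),.026)
for n,q,z in(('120',(352,88),.026),('110',(347,172),.026),('100',(310,249),.026),('90',(330,325),.026),('ptr',(315,308),.03)):print(n,f(q,z),(f(q,z)-m)@u*1000)
s=ctrl.observe();print((s['tcp_pos']-[.5659,.1436,.0721])@u)"
```

```text
120 [0.6283 0.2238 0.026 ] 19.666631658409912
110 [0.6276 0.2137 0.026 ] 9.541342403614282
100 [0.6232 0.2046 0.026 ] 0.0
90 [0.6256 0.1942 0.026 ] -10.0623358742575
ptr [0.6227 0.199  0.03  ] -5.630891814830608
0.07824433001048216
```

>>> step_arm(motion=[{"x": 0,"y": 0,"z": 0.2,"rx": 0,"ry": 0,"rz": 0,"gripper": 1},{"x": 0,"y": 0,"z": 0.4,"rx": 0,"ry": 0,"rz": 0,"gripper": 1},{"x": 0,"y": 0,"z": 0.6,"rx": 0,"ry": 0,"rz": 0,"gripper": 1},{"x": 0,"y": 0,"z": 0.6,"rx": 0,"ry": 0,"rz": 0,"gripper": 1},{"x": 0,"y": 0,"z": 0.6,"rx": 0,"ry": 0,"rz": 0,"gripper": 1}])

```text
t: 11.35
tcp_pos: [0.5754, 0.2274, 0.0722]
eef_rot: [0.706, -0.039, 0.038, -0.706]
wrist_force: [-0.1, -2.9, -0.6]
grip_width: 0.0382
```

```bash
python3 -c "
from h import *
s,k,im=shot('pull2');c=ctrl.camera('scene');cv2.imwrite('pics/scene1.png',c)
u=np.array([.110,.994,0]);print((s['tcp_pos']-[.5659,.1436,.0721])@u,s['grip_width'],s['wrist_force'],s['t'])
q=proj(k,[.6225,.2043,.026]);print(q)
x,y=int(q[0])-35,int(q[1])-40
a=cv2.resize(im[y:y+75,x:x+50],None,fx=8,fy=8,interpolation=cv2.INTER_CUBIC)
kc=cal('scene');q=proj(kc,[.6225,.2043,.026]);X,Y=int(q[0])-30,int(q[1])-35;print(x,y,X,Y,q)
b=cv2.resize(c[Y:Y+75,X:X+50],None,fx=8,fy=8,interpolation=cv2.INTER_CUBIC)
cv2.imwrite('pics/crop7.png',np.hstack([a,b]))"
```

```text
0.08437925944657385 0.03822423147539575 [-0.0838 -2.8971 -0.5946] 11.35
[368.0675 277.1402]
333 237 338 150 [368.1723 185.4661]
```

View pics/crop7.png

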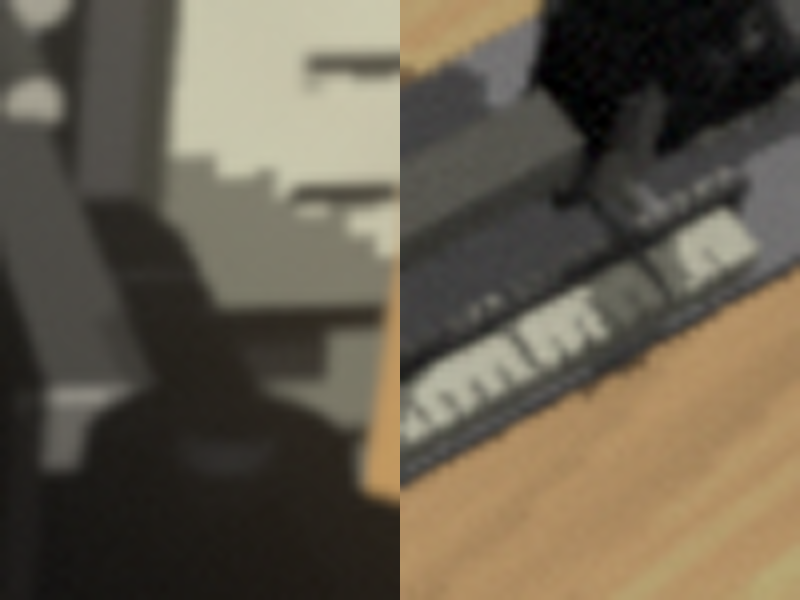

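```bash
python3 -c "
from h import *
k=load('pull2');f=lambda q,z:onz(k,(333+q[0]/8,237+q[1]/8),z)
u=np.array([.110,.994,0])
m=f((300,313),.026)
for n,q,z in(('120',(352,63),.026),('110',(345,191),.026),('100',(300,313),.026),('ptr',(295,357),.03),('ptr hi',(295,338),.03),('ptr lo',(295,378),.03)):print(n,f(q,z),(f(q,z)-m)@u*1000)
im=cv2.imread('pics/pull2.png').astype(int).sum(2)//3
for c in (368,370,371,372,374,376,378): print(c,im[268:300,c])
"
```

```text
120 [0.628  0.2239 0.026 ] 19.48894796612443
110 [0.6274 0.2141 0.026 ] 9.662758024000384
100 [0.624  0.2048 0.026 ] 0.0
ptr [0.6226 0.2034 0.03  ] -1.5170699298149297
ptr hi [0.6226 0.2049 0.03  ] 0.020653576567631345
ptr lo [0.6226 0.2017 0.03  ] -3.2307033257816387
368 [118 117 118 117 117 116 107  75  47  40  42  44  49  52  53  58  75  90
  78  52  38  36  35  36  35  35  33  34  32  33  31  30]
370 [118 118 117 118 117 116 108  72  45  40  43  44  49  53  53  59  78 100
  99  74  46  37  36  36  36  35  34  34  33  33  32  32]
371 [118 118 118 118 117 117 108  71  45  41  43  47  51  54  54  59  79 103
 108  89  57  39  36  36  35  34  35  34  34  33  32  33]
372 [118 118 119 118 118 117 108  71  45  42  45  49  53  55  57  62  83 105
 112 102  71  43  37  35  36  35  34  33  34  33  32  32]
374 [118 118 118 118 118 117 106  71  46  52  73  93  98 101 103 103 110 114
 115 114 105  80  52  38  36  34  35  35  34  34  34  33]
376 [119 119 118 119 119 117 105  69  47  56  88 110 116 115 115 115 115 115
 115 115 114 102  76  49  43  45  45  43  40  39  36  34]
378 [119 118 119 119 118 116 102  68  48  60  91 111 115 115 115 115 116 115
 115 116 114 107  89  80  92 106 112 113 113 104  74  43]
```

```bash
python3 -c "
from h import *
for n,cols,r0,r1 in(('on',(318,322,326,330,334),274,308),('bed1',(320,324,328,331),248,272),('pull1',(362,365,368,370,372,374,376),264,292)):
  im=cv2.imread(f'pics/{n}.png').astype(int).sum(2)//3
  print(n,r0)
  for c in cols: print(c,im[r0:r1,c])
"
```

```text
on 274
318 [61 63 62 61 63 63 62 63 64 63 63 62 62 62 66 69 62 54 60 64 65 66 65 65
 65 67 71 75 74 72 72 71 76 81]
322 [153 154 155 156 157 156 157 159 160 160 160 159 160 159 156 135  92  60
  61  82 122 152 160 163 162 162 162 159 143 105  88 129 154 160]
326 [160 161 161 162 162 162 161 161 162 161 161 161 161 158 143 116  83  61
  62  84 127 154 161 162 162 161 161 157 139 100  89 133 156 161]
330 [160 155 153 159 161 161 161 160 161 159 149 130 134 154 160 150 112  71
  64  70  83 110 149 160 161 161 160 156 135  94  91 139 158 160]
334 [ 95  72  72 110 130 154 161 162 161 156 135 104 123 153 160 159 153 150
 149 140 105 108 148 160 161 161 161 156 132  89  95 145 160 161]
bed1 248
320 [ 61  62  62  61  63  62  59  47  45  47  55  64  69  70  72  80  92  97
  98  93  78  79  97 111]
324 [100 100 100 100  99  98  90  64  49  52  71  94  99 103 123 146 153 153
 149 122  85 113 146 156]
328 [ 99  98  98  98  99  97  89  63  47  51  69  92  97  99  99  99  99  98
  98  83  76 118 149 156]
331 [ 99  95  82  72  91  97  87  62  48  50  59  69  75  92  98  99  98  98
  94  77  68 104 
[... 151 characters left out ...]
114  97  60  45  61  93 112 117 117 116 116 110  82  53  48  52
  52  52  53  52  45  37  36  35  35  36]
368 [118 118 113  93  60  46  64  95 113 117 117 117 116 109  81  54  50  53
  53  53  56  68  64  47  37  37  36  36]
370 [119 118 113  91  58  46  65  98 113 117 117 116 115 107  79  53  51  54
  54  52  58  81  91  71  47  36  35  35]
372 [120 119 113  90  58  48  67 101 114 116 116 117 115 107  84  60  53  56
  57  55  60  86 105 100  71  44  38  37]
374 [142 132 116  87  57  49  70 103 115 117 116 117 116 115 110 102 100 101
  97  73  61  88 108 113 105  81  55  41]
376 [184 161 129  92  56  47  72 105 116 117 117 116 116 116 117 116 117 116
 108  76  61  90 111 116 115 111 100  83]
```

```bash
python3 -c "
from h import *
u=np.array([.110,.994,0])
def edge(n,c,r0,r1):
  im=cv2.imread(f'pics/{n}.png').astype(float).sum(2)/3;p=im[r0:r1,c-1:c+2].mean(1);d=p.max()-p;d[d<.3*d.max()]=0;return r0+(d*np.arange(len(d))).sum()/d.sum()
r=edge('on',334,197,208);print(r)
for n,L,P in(('on',(334,r),(326,291.4)),('pull1',(372,268.85),(369,281.0)),('pull2',(376,276.2),(370,281.05))):
  k=load(n);m=onz(k,L,.026);p=onz(k,P,.03);print(n,m,p,(p-m)@u*1000,[ (onz(k,(P[0],P[1]+d),.03)-m)@u*1000 for d in(-.5,.5)])
s=ctrl.observe();print(s['t'],(s['tcp_pos']-[.5659,.1436,.0721])@u)
"
```

```text
202.2979890310786
on [0.6213 0.2045 0.026 ] [0.6086 0.1217 0.03  ] -83.63852334018257 [np.float64(-83.1038354147524), np.float64(-84.17413109468065)]
pull1 [0.6244 0.2044 0.026 ] [0.6216 0.1989 0.03  ] -5.773147717406318 [np.float64(-5.449323194012342), np.float64(-6.0975018589894825)]
pull2 [0.6273 0.2042 0.026 ] [0.6227 0.2037 0.03  ] -0.9700305451433234 [np.float64(-0.6458911533568638), np.float64(-1.2947011989877866)]
11.45 0.08432419193006192
```

>>> step_arm(motion=[{"x": 0,"y": 0,"z": 0.09,"rx": 0,"ry": 0,"rz": 0,"gripper": 1},{"x": 0,"y": 0,"z": 0.09,"rx": 0,"ry": 0,"rz": 0,"gripper": 1},{"x": 0,"y": 0,"z": 0.09,"rx": 0,"ry": 0,"rz": 0,"gripper": 1},{"x": 0,"y": 0,"z": 0.09,"rx": 0,"ry": 0,"rz": 0,"gripper": 1},{"x": 0,"y": 0,"z": 0.09,"rx": 0,"ry": 0,"rz": 0,"gripper": 1},{"x": 0,"y": 0,"z": 0.09,"rx": 0,"ry": 0,"rz": 0,"gripper": 1}])

```text
t: 11.95
tcp_pos: [0.5755, 0.2282, 0.0722]
eef_rot: [0.706, -0.039, 0.038, -0.706]
wrist_force: [-0.7, -2.9, 0.2]
grip_width: 0.0381
```

```bash
python3 -c "
from h import *
u=np.array([.110,.994,0])
s,k,im=shot('pull3');print(s['t'],s['tcp_pos'],(s['tcp_pos']-[.5659,.1436,.0721])@u,s['grip_width'],s['wrist_force'])
s2=ctrl.observe();print(s2['tcp_pos'])
g=im.astype(int).sum(2)//3
for c in (368,370,372,374,376,378): print(c,g[268:296,c])
"
```

```text
11.95 [0.5755 0.2282 0.0722] 0.08518412907429147 0.03810167933909884 [-0.7464 -2.8679  0.1959]
[0.5754 0.2283 0.0722]
368 [118 118 118 117 117 117 116 109  79  50  42  45  48  53  53  58  74  90
  78  51  38  35  36  36  35  34  35  33]
370 [119 118 117 118 117 117 116 109  78  49  42  45  50  53  53  59  78  99
  98  73  47  37  34  35  35  34  33  34]
372 [118 119 119 118 118 118 117 108  77  49  42  47  51  55  57  63  82 105
 112 102  71  43  36  35  35  34  34  33]
374 [118 119 118 118 118 118 117 106  75  49  46  65  86  99 102 105 109 114
 115 113 104  81  54  41  36  35  35  34]
376 [129 120 118 119 119 118 117 104  74  48  50  77 103 114 115 115 115 115
 115 115 115 111  99  74  47  39  43  43]
378 [127 119 118 118 118 118 116 102  72  48  52  79 104 114 115 115 115 114
 115 116 117 116 114  99  83  88 105 112]
```

```bash
python3 -c "
from h import *
k=load('pull3');im=cv2.imread('pics/pull3.png')
m=onz(k,(376,277.45),.026);p=onz(k,(370,281.0),.03);print((p-m)@np.array([.11,.994,0])*1000)
X=np.array([.5735,.2065,.07])+.0848*np.array([.11,.994,0]);g=proj(k,X);e=ring(im,g,60);print(g,e,onz(k,e[0],.07),X)
s=ctrl.observe();print(s['t'],s['tcp_pos'],s['grip_width'],s['wrist_force']);ctrl.job_done()"
```

```text
-0.11351690240308758
[285.0831 134.5374] (array([284.4352, 133.1929]), (139.71372985839844, 141.24371337890625)) [0.5826 0.2913 0.07  ] [0.5828 0.2908 0.07  ]
12.0 [0.5754 0.2283 0.0722] 0.037707509289675804 [-0.6942 -3.3216  0.3889]
the job is handed in; nothing more can be done
```

The 20 mm sleeve is on the pin and fully down. The arm is pulled out to the 100 mm mark, and I handed in at 12.0 s while holding it there with the button squeezed in. The handover gave no verdict.

- **Sleeve:** I picked the middle one of the three, since its bore-to-outside ratio was about 0.5, against the 0.48 expected for a 20 mm bore. It slid down the pin with no side load. At the bottom the vertical force turned from -2 N to +2 N. The check picture showed it level, with the pin tip standing proud. I did not touch the other two.
- **Arm:** I gripped the handle at 50 N. The opening read about 38 mm, against 39 mm expected with the button in. I pulled in three steps and corrected from wrist pictures.

**Last checks:**
- **Pointer:** it reads 0.1 mm short of the 100 mm mark, and I trust that to about 0.5 mm.
- **Travel:** the arm moved 85.2 mm. The two pictures taken during the pull implied 85.1 and 85.4 mm were needed.
- **Force:** pull on the wrist was steady at about 3 N.
- **Sleeve position:** by fit to the last picture, it is within 1 mm of where the pin should be.

**Disagreement:** the more oblique picture taken before gripping the handle implied only 83.6 to 84.8 mm of travel. I relied on the closer pictures. I had used all 12 picture views by then, so I checked the final position from pixel values only.

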